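# Pile the cartons on the taping shuttle and hold it out at the mark

## Robot

A 6-joint arm with a two-finger parallel gripper is mounted at the origin on a cart in front of the work surface, level with it; the furniture and walls round the work are solid. World frame = base frame: x ahead of the robot, y to its left, z up, the work surface at z = 0. Lengths are in mm, angles in rad, forces in N, time in s.
With the tool pointing down it reaches from about 325 to 875 mm from the base axis. Payload 4.4 kg.
Tool frame: the origin (TCP) lies where the fingers leave the gripper's body, on its centre line; the fingertips stand 73 mm ahead of it and the grasp point (between the pads) lies 54 mm ahead of it; z points along the fingers, y is the line along which they close (so a half turn about z gives the same grasp; the last joint's range is limited). The gripper opens to 85 mm and grips with 20 to 120 N. Pads are 22 mm wide; open, the fingers measure 114 mm over their backs; the gripper's body (76 mm by 85 mm) begins 54 mm behind the grasp point. The pads swing forward as they close: fully open they stand 13 mm farther back than shut.
Start: joints at [1.071, 0.207, 1.542, -0, 1.393, -0.15], TCP at [196.528, 540.375, 303.882] pointing down, gripper open.
Joint ranges: [-2.73, 2.73], [-0.86, 2.22], [0.23, 2.46], [-1.11, 4.25], [0.08, 2.63], [-2.82, 2.82]. Speed limits (rad/s): [2.79, 2.79, 3.14, 3.14, 3.14, 3.14].

## Interface

Orientations are given as a unit quaternion [w, x, y, z].
In Python, from rig import arm gives the robot as it stands.
- The arm moves only by the tool servo_tool, never from a script. Its argument "motion" is a list that holds one entry, the list of rows, each a list of 7 numbers: the shift along the world's x, y, z in m, then the turn, a rotation vector about the world's x, y, z in units of 8 degrees (1.0 is 8 degrees), then the opening, from 0 (shut) to 1 (fully open). A call has 1 to 8 rows; each row shifts and turns the commanded pose from where the row before left it; what a row does not reach is not made up. A row lasts 1/10 s, in which the tool goes at most 50 mm and 8.59 degrees, less where a joint would pass 70% of its speed; a pose out of reach is approached as far as the arm can. A call with a gripper value outside its range is refused whole. The fingers move at their own pace and stop on an object; "squeeze" is the grip in N (left out, the last holds). Time passes only in rows, so rows that do not move let the fingers close. It gives the time, the measured TCP pose, the force, the opening and the grip force at its end, in the units of the state.
- arm.read_state(): the state, without advancing time (a new reading comes with each control period).
- arm.capture(name): name is "scene" or "side" or "wrist"; returns a dict with "pixels" (420x560x3 uint8, red, green, blue), "fx", "fy", "cx", "cy" (pixels), "R" (3x3) and "t" (3): a world point X has camera coordinates R X + t; the wrist camera has in their place "T_tool_cam" (4x4, takes a point from camera to tool coordinates, whose origin is the TCP and whose axes are the flange's). Camera axes: x right, y down, z forward; pixel columns grow to the right and rows downward; lengths in mm; the calibration is good to about 2 mm. A picture is of the moment at which its call begins: read the wrist's pose just before it. There is no depth.
- arm.close_job(): hands the job in; it is judged then, once.
The state is a dict: "time_s": time; "joints": joint angles; "dq": joint speeds; "joint_efforts": joint torques, N m; "tool_pos": TCP position; "tool_rot": TCP orientation; "contact_force": force on the tool from outside, world axes, zero at the start; "moment": the same for the moment, N m; "width": finger opening in mm; "grasp_force": force on a finger pad.
Only numpy, scipy, OpenCV 4.12 (cv2) and the standard library are available. Lean on these libraries where they do the work, as an engineer would, in place of code of your own. Each camera call takes 0.05 s, during which the arm holds its last target. There are 200 camera calls.

## Task

One carton already sits on the spring-return shuttle: put the other two on it one at a time, upper one of the waiting pile first, so that the three make one square, flush column, and let go of them while the shuttle is still fully home. Then pull the shuttle by its handle towards you until its pointer lines up with the upright mark on the clip, and keep holding it there so that I can tape the bundle: finish with the handle held, the shuttle still at the mark and the column still square. Leave the bottle, the earbud case and the solder wick where they are.

Things in the scene. Friction and masses are not known exactly. Their poses are not given: they have to be found in the camera images.
- track: Fixed dark steel base of the taping shuttle, 136 x 84 mm and 10 mm high, lying on the worktop between the soldering station and the screen separator, with two steel rods on it. Origin: on the worktop under the centre of the shuttle's seat when the shuttle is fully home. Its x axis points away from the robot along the rods (turned by up to about 0.06 rad from world x), y to the left, z up. The shuttle is pulled out along this body's -x.
- shuttle: The aluminium shuttle that slides on the track: seat plate 76 x 102 mm (top 26 mm above the worktop) with 5 mm high corner lips, a flat draw bar and a pull handle on the near side. Origin coincides with the track's origin when home and moves with the shuttle; same axes. It travels up to 60 mm along the track's -x; a spring of 90 N/m pulls it home (2.7 N when home, about 5 to 7 N at the mark) and it snaps back when let go.
- seat (a point): Centre of the shuttle's seat, on its top surface, 26 mm above the worktop. Axes as the track.
- handle (a point): Middle of the pull handle: a level round steel bar 12 mm thick, 60 mm long along the track's y, 78 mm above the worktop on two end posts (about 40 mm of clear bar between them), 95 mm on the robot's side of the seat's centre. Can be pinched from above with the fingers on its near and far side; below it there is 48 mm clear height down to the foot.
- pointer (a point): Tip of the small steel pin that sticks out to the right (-y) from the edge of the shuttle's seat; 18 mm on the robot's side of the seat's centre, 58 mm to its right, 23.5 mm above the worktop. It moves with the shuttle.
- mark (a point): The mark: a thin upright steel blade (4 mm wide, top 38 mm above the worktop) on a clip on the right edge of the track. The clip is fixed but sits 28 to 43 mm nearer the robot (along the track's -x) than the pointer's home, differently each time. This point lies beside the blade at the pointer's height, so that pointer and mark coincide when the shuttle is pulled out right. Axes as the track.
- base_centre (a point): Centre (half-way up) of the brown carton that already sits on the shuttle. Carton 64 x 90 x 33 mm along its own x, y, z, about 0.09 kg (0.06 to 0.13).
- top_centre (a point): Centre (half-way up) of the upper carton of the waiting pile on the worktop to the left. Same brown carton, 64 x 90 x 33 mm along its own x, y, z; its 64 mm width is the one to grip.
- low_centre (a point): Centre (half-way up) of the lower carton of the waiting pile, standing on the worktop. Same brown carton, 64 x 90 x 33 mm along its own x, y, z.
- carton_base: The carton on the shuttle (origin at the centre of its underside).
- carton_top: The upper carton of the waiting pile (origin at the centre of its underside).
- carton_low: The lower carton of the waiting pile (origin at the centre of its underside).
- alcohol_bottle: White plastic bottle, 38 mm across, 74 mm high, at the near left of the worktop; origin under its centre. Not to be disturbed.
- earbud_case: White rounded earbud case, 46 x 56 x 24 mm, at the near right in front of the separator; origin under its centre. Not to be disturbed.
- solder_wick: Flat round spool of solder wick, 43 x 58 x 9 mm, near edge of the worktop; origin under its centre. Not to be disturbed.
There are look-alikes about, which are no part of the job. Leave any yellow look-alike of the carton_top alone.

How it is judged:
By the outcome, as a careful person would: the job done as asked, in the order asked, and still so for the second after the job is handed in, while the arm keeps its last pose, push and grip.
It also fails if it takes over 64 s, if anything falls off the work surface, if the arm or the gripper's body presses on something with over 40 N, if the wrist force passes 120 N, or if a joint passes its speed limit or range.

## Working session

There is one attempt and no reset: what is moved stays moved. The work goes in short steps, Python scripts to look and compute and a tool call to move; the robot and the scene stay as the last step left them, time stands still between calls to the robot, and variables do not carry over. Pictures are saved under pics/ and viewed, at most 10 in all, crops included, and the job is handed in when it is done.

Besides the shell and the picture viewer there is one more tool, called as name([rows], argument=value, ...), one row to a line, values as JSON. servo_tool: Moves the arm, as the interface text tells. Its arguments: {"type":"object","properties":{"motion":{"type":"array","items":{"type":"array","items":{"type":"array","items":{"type":"number"}}}},"squeeze":{"type":"number"}},"required":["motion"]}

```bash
mkdir -p pics; ls; cat > h.py <<'E'
import numpy as np, cv2, pickle
from scipy.spatial.transform import Rotation as Ro
from rig import arm
def q2R(q): return Ro.from_quat([q[1],q[2],q[3],q[0]]).as_matrix()
def cap(name,fn=None):
    s=arm.read_state(); c=dict(arm.capture(name))
    if name=="wrist":
        T=np.array(c["T_tool_cam"]); Rw=q2R(s["tool_rot"])
        Rc=Rw@T[:3,:3]; p=Rw@T[:3,3]+np.array(s["tool_pos"])
        c["R"]=Rc.T; c["t"]=-Rc.T@p
    c["R"]=np.array(c["R"]); c["t"]=np.array(c["t"])
    if fn:
        cv2.imwrite("pics/"+fn+".png",cv2.cvtColor(np.array(c["pixels"]),cv2.COLOR_RGB2BGR)); pickle.dump(c,open("pics/"+fn+".pkl","wb"))
    return c
def load(fn): return pickle.load(open("pics/"+fn+".pkl","rb"))
def ray(c,u,v):
    d=c["R"].T@np.array([(u-c["cx"])/c["fx"],(v-c["cy"])/c["fy"],1]); return -c["R"].T@c["t"],d/np.linalg.norm(d)
def onz(c,u,v,z):
    o,d=ray(c,u,v); return o+d*(z-o[2])/d[2]
def proj(c,X):
    x=c["R"]@np.array(X,float)+c["t"]; return np.array([c["fx"]*x[0]/x[2]+c["cx"],c["fy"]*x[1]/x[2]+c["cy"]])
def tri(c1,p1,c2,p2):
    o1,d1=ray(c1,*p1);o2,d2=ray(c2,*p2)
    k=np.linalg.lstsq(np.stack([d1,-d2],1),o2-o1,rcond=None)[0]
    a=o1+k[0]*d1;b=o2+k[1]*d2
    return (a+b)/2,np.linalg.norm(a-b)
E
python3 - <<'E'
from h import *
a=cap("scene","scene0");b=cap("side","side0");w=cap("wrist","wrist0")
im=[cv2.cvtColor(np.array(c["pixels"]),cv2.COLOR_RGB2BGR) for c in (a,b)]
print(arm.read_state()["tool_rot"], [(-c["R"].T@c["t"]).round() for c in(a,b,w)],a["fx"],w["fx"],np.array(w["T_tool_cam"]).round(3))
E
```

```text
pics
[-2.90512047e-04  1.73517864e-01  9.84830305e-01 -8.57872314e-04] [array([ -98., -244.,  778.]), array([ 226., -490., 1174.]), array([135., 563., 373.])] 385.8755445044409 322.26660007752815 [[-1.0000e-03 -9.6600e-01 -2.5900e-01  6.5960e+01]
 [ 1.0000e+00 -1.0000e-03 -0.0000e+00  9.6300e-01]
 [ 0.0000e+00 -2.5900e-01  9.6600e-01 -6.9755e+01]
 [ 0.0000e+00  0.0000e+00  0.0000e+00  1.0000e+00]]
```

View pics/scene0.png

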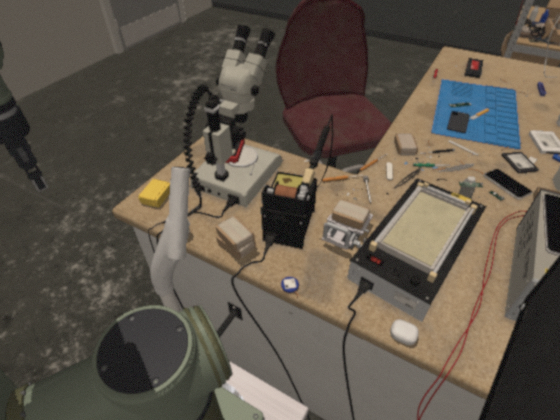

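View pics/side0.png

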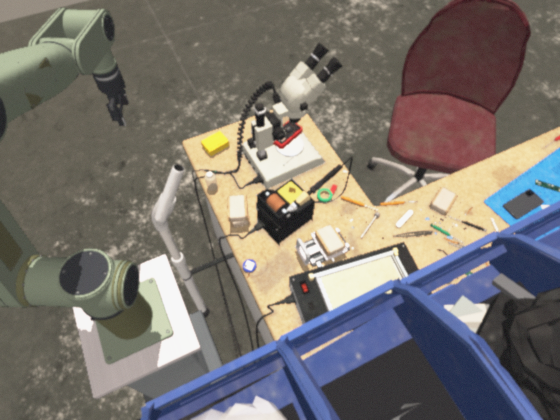

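Candidates for the carton: the brown pile at scene (237,238) / side (238,212), which is the waiting pile left of the station; the brown block at scene (405,143), far back and single; the yellow block at scene (154,193), to be left alone; and the carton on the shuttle at scene (350,215) / side (330,240). I choose the two-high pile at (237,238) and check it in a crop.

```bash
python3 - <<'E'
from h import *
a=load("scene0");b=load("side0")
for n,p,q in [("pile",(235,229),(238,203)),("base",(350,211),(329,238)),("far",(405,139),(443,198))]:
    print(n,tri(a,p,b,q), onz(a,*p,66),onz(b,*q,66),onz(a,*p,59),onz(b,*q,59))
I=cv2.cvtColor(np.array(a["pixels"]),cv2.COLOR_RGB2BGR);J=cv2.cvtColor(np.array(b["pixels"]),cv2.COLOR_RGB2BGR)
f=lambda I,x,y,w,h:cv2.resize(I[y:y+h,x:x+w],(400,300),interpolation=cv2.INTER_CUBIC)
cv2.imwrite("pics/crop0.png",np.vstack([np.hstack([f(I,197,195,80,60),f(I,310,190,80,60)]),np.hstack([f(J,200,180,80,60),f(J,285,210,80,60)])]))
E
```

```text
pile (array([419.93294571, 189.39007803,  60.76094703]), np.float64(8.386355751756273)) [414.45857964 181.38313464  66.        ] [419.51707183 191.09131861  66.        ] [419.49687556 185.56037776  59.        ] [420.74117773 195.39074776  59.        ]
base (array([623.57598495, -42.66608076,  57.71784839]), np.float64(0.1492103273203362)) [615.23701472 -45.0513889   66.        ] [620.64801902 -45.90259191  66.        ] [622.24807876 -43.0990003   59.        ] [623.14268647 -43.10027373  59.        ]
far (array([1043.86160295,  -68.8772506 ,   41.83627599]), np.float64(3.200989295117892)) [1007.64492263  -73.07433722   66.        ] [1025.69552136  -79.50007516   66.        ] [1018.51162888  -71.39729084   59.        ] [1030.74890882  -76.90999519   59.        ]
```

View pics/crop0.png

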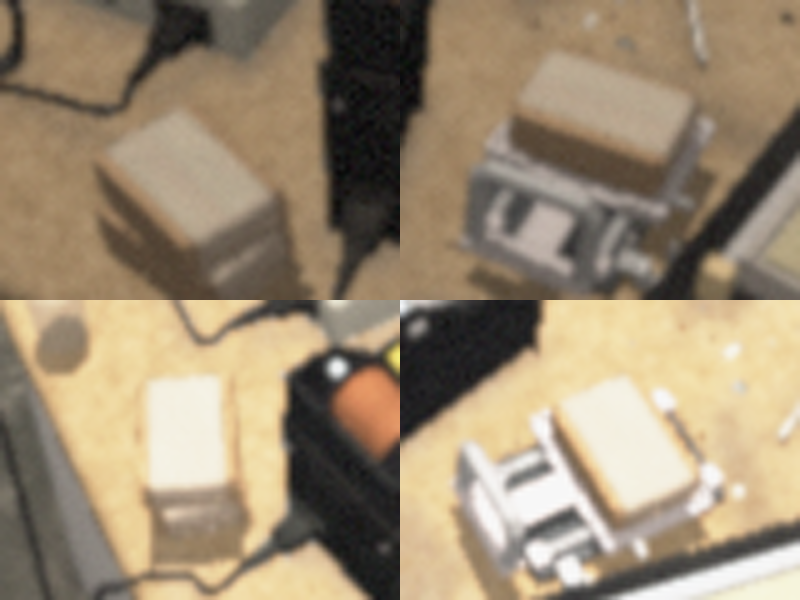

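The crop confirms it: two stacked brown cartons, the top one a little offset from the lower, and a brown carton on the shuttle with its handle on the near side. I check the white pole as an obstacle and get rough yaws.

```bash
python3 - <<'E'
from h import *
a=load("scene0");b=load("side0")
for n,p,q in [("poletop",(180,170),(180,168)),("polebend",(162,262),(158,212)),("polebot",(172,305),(186,268)),("statcorner",(267,180),(258,190)),("iron",(331,120),(352,157)),("goose",(190,100),(240,130)),("micro",(205,90),(258,103))]:
    X,e=tri(a,p,b,q);print(n,X.round(),e.round(1))
P=[onz(a,197+x/5,195+y/5,66)for x,y in[(102,160),(180,108),(275,195),(200,245)]]
Q=[onz(b,200+x/5,180+(y-300)/5,66)for x,y in[(147,380),(222,378),(230,490),(147,490)]]
B=[onz(a,310+(x-400)/5,190+y/5,59)for x,y in[(515,98),(555,52),(693,100),(662,163)]]
B2=[onz(b,285+(x-400)/5,210+(y-300)/5,59)for x,y in[(552,408),(630,376),(697,472),(620,515)]]
for n,C in(("P",P),("Q",Q),("B",B),("B2",B2)): C=np.array(C);print(n,C[:,:2].round().tolist(),C.mean(0).round())
E
```

```text
poletop [278. 176. 352.] 0.7
polebend [183. 180. 194.] 3.4
polebot [181. 124.  41.] 114.6
statcorner [460. 110. 223.] 0.7
iron [759.  92. 223.] 7.8
goose [458. 261. 359.] 64.4
micro [557. 328. 333.] 18.6
P [[398.0, 224.0], [448.0, 211.0], [421.0, 135.0], [376.0, 149.0]] [411. 180.  66.]
Q [[405.0, 228.0], [449.0, 208.0], [420.0, 129.0], [373.0, 151.0]] [412. 179.  66.]
B [[605.0, -2.0], [648.0, -6.0], [650.0, -84.0], [598.0, -87.0]] [625. -45.  59.]
B2 [[596.0, -5.0], [651.0, -7.0], [655.0, -82.0], [598.0, -87.0]] [625. -45.  59.]
```

```bash
python3 - <<'E'
from h import *
a=load("scene0");b=load("side0")
for X in [(308,368),(340,330),(370,290),(400,240),(420,190)]:
    print(X,[(proj(a,(*X,z)).round().tolist(),proj(b,(*X,z)).round().tolist()) for z in(230,300,400)])
for z in (150,250,350): print(z,[onz(a,u,v,z).round()[:2].tolist() for u,v in((187,110),(190,150),(200,180),(205,92))],[onz(b,u,v,z).round()[:2].tolist() for u,v in((240,130),(243,160),(272,85),(237,170))])
E
```

```text
(308, 368) [([132.0, 179.0], [177.0, 143.0]), ([123.0, 154.0], [172.0, 127.0]), ([107.0, 111.0], [164.0, 101.0])]
(340, 330) [([155.0, 177.0], [191.0, 148.0]), ([147.0, 151.0], [187.0, 132.0]), ([134.0, 108.0], [180.0, 106.0])]
(370, 290) [([177.0, 175.0], [205.0, 154.0]), ([171.0, 149.0], [202.0, 138.0]), ([161.0, 106.0], [196.0, 113.0])]
(400, 240) [([203.0, 174.0], [221.0, 163.0]), ([199.0, 148.0], [218.0, 147.0]), ([191.0, 106.0], [213.0, 122.0])]
(420, 190) [([227.0, 176.0], [234.0, 173.0]), ([223.0, 150.0], [232.0, 158.0]), ([218.0, 108.0], [228.0, 133.0])]
150 [[703.0, 553.0], [539.0, 408.0], [450.0, 304.0], [825.0, 575.0]] [[523.0, 403.0], [482.0, 282.0], [713.0, 552.0], [450.0, 253.0]]
250 [[575.0, 426.0], [437.0, 304.0], [363.0, 217.0], [678.0, 445.0]] [[494.0, 315.0], [457.0, 206.0], [665.0, 450.0], [428.0, 181.0]]
350 [[448.0, 300.0], [336.0, 201.0], [275.0, 130.0], [531.0, 315.0]] [[465.0, 228.0], [432.0, 131.0], [618.0, 349.0], [406.0, 108.0]]
```

servo_tool([
  [[0.029,-0.04,0,0,0,-1,1],[0.029,-0.04,0,0,0,-1,1],[0.029,-0.04,0,0,0,-1,1],[0.029,-0.04,0,0,0,-1,1],[0.029,-0.04,0,0,0,-1,1],[0.025,-0.049,0,0,0,-1,1],[0.025,-0.049,0,0,0,-1,1],[0.025,-0.048,0,0,0,-1,1]],
])

```text
time_s: 0.95
tool_pos: [410.4, 205.0, 303.8]
tool_rot: [-0.0, 0.671, 0.741, 0.0]
contact_force: [1.4, 0.5, -0.3]
width: 85.3
grasp_force: 0.0
```

servo_tool([
  [[0,0,0,0,0,-1,1],[0,0,0,0,0,-1,1],[0,0,0,0,0,-1,1],[0,0,0,0,0,0,1]],
])

```text
time_s: 1.35
tool_pos: [410.0, 206.6, 303.6]
tool_rot: [-0.0, 0.809, 0.588, -0.0]
contact_force: [0.1, -0.6, -0.9]
width: 85.2
grasp_force: 0.0
```

```bash
python3 - <<'E'
from h import *
w=cap("wrist","w1"); s=arm.read_state()
print(s["tool_pos"],s["joints"],q2R(s["tool_rot"]).round(3).tolist(),s["time_s"])
a=load("scene0");b=load("side0")
for n,p,q in[("stR",(316,178),(312,205)),("stFR",(301,243),(282,240)),("sepNL",(355,258),(297,268))]: print(n,tri(a,p,b,q))
E
```

```text
[409.9139873  206.76565745 303.5820576 ] [ 2.78287481e-01 -4.47155561e-02  1.81293061e+00  1.50386837e-05
  1.37402020e+00  5.89707984e-01] [[0.306, 0.952, -0.001], [0.952, -0.306, -0.0], [-0.0, -0.001, -1.0]] 1.4
stR (array([603.42914778,  47.94293933, 143.55858277]), np.float64(11.989324068848592))
stFR (array([503.09904639,  38.49192953,   3.72261542]), np.float64(0.3261385757407012))
sepNL (array([ 483.11237405, -103.13765608,   65.64274414]), np.float64(23.925386499872154))
```

View pics/w1.png

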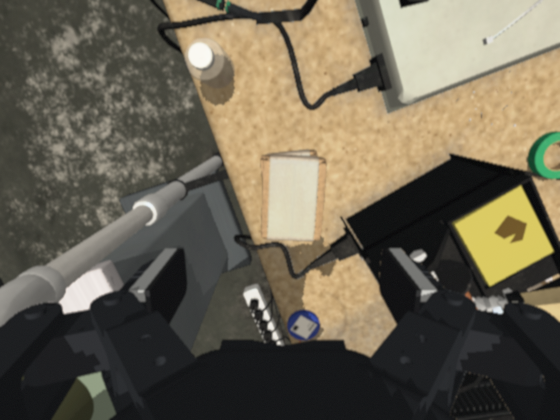

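Wrist view: pile at (293,198) upright in the image, bottle at (205,60), pole on the left ending near (215,165), wick at (303,323). I measure the top face by contour with profiles.

```bash
python3 - <<'E'
from h import *
w=load("w1"); I=np.array(w["pixels"]).astype(int)
for v in (180,220): print(v,[tuple(I[v-4:v+5,u].mean(0).astype(int)) for u in range(254,336,3)])
print([tuple(I[v,288:298].mean(0).astype(int)) for v in range(144,252,3)])
hsv=cv2.cvtColor(w["pixels"],cv2.COLOR_RGB2HSV)
m=((hsv[...,1]<75)&(hsv[...,2]>150)).astype(np.uint8)
roi=np.zeros_like(m);roi[140:255,250:340]=1;m=cv2.morphologyEx(m*roi,cv2.MORPH_OPEN,np.ones((5,5)))
c=max(cv2.findContours(m,0,2)[0],key=cv2.contourArea);r=cv2.minAreaRect(c);print(r)
P=np.array([onz(w,*p,66)[:2] for p in cv2.boxPoints(r)]);print(P.round(1),P.mean(0),[np.linalg.norm(P[i]-P[i-1]).round(1) for i in range(4)])
cv2.imwrite("pics/c1.png",cv2.cvtColor(cv2.resize(w["pixels"][140:255,240:345],None,fx=5,fy=5,interpolation=cv2.INTER_CUBIC),cv2.COLOR_RGB2BGR))
E
```

```text
180 [(np.int64(207), np.int64(178), np.int64(132)), (np.int64(195), np.int64(164), np.int64(118)), (np.int64(186), np.int64(155), np.int64(109)), (np.int64(192), np.int64(157), np.int64(115)), (np.int64(209), np.int64(170), np.int64(124)), (np.int64(212), np.int64(194), np.int64(162)), (np.int64(218), np.int64(211), np.int64(188)), (np.int64(220), np.int64(212), np.int64(189)), (np.int64(221), np.int64(214), np.int64(190)), (np.int64(221), np.int64(214), np.int64(190)), (np.int64(220), np.int64(212), np.int64(188)), (np.int64(220), np.int64(212), np.int64(187)), (np.int64(221), np.int64(214), np.int64(189)), (np.int64(218), np.int64(213), np.int64(188)), (np.int64(221), np.int64(215), np.int64(190)), (np.int64(221), np.int64(215), np.int64(190)), (np.int64(222), np.int64(216), np.int64(193)), (np.int64(222), np.int64(217), np.int64(194)), (np.int64(224), np.int64(219), np.int64(196)), (np.int64(224), np.int64(219), np.int64(196)), (np.int64(223), np.int64(218), np.int64(195)), (np.int64(206), np.int64(193), np.int64(166)), (np.int64(210), np.int64(171), np.int64(123)), (np.int64(203)
[... 2795 characters left out ...]
 np.int64(188)), (np.int64(220), np.int64(214), np.int64(187)), (np.int64(220), np.int64(213), np.int64(186)), (np.int64(220), np.int64(214), np.int64(186)), (np.int64(221), np.int64(215), np.int64(188)), (np.int64(217), np.int64(206), np.int64(179)), (np.int64(191), np.int64(170), np.int64(139)), (np.int64(204), np.int64(176), np.int64(132)), (np.int64(146), np.int64(125), np.int64(93)), (np.int64(107), np.int64(93), np.int64(71))]
((292.691162109375, 195.17019653320312), (49.399688720703125, 91.03305053710938), 1.8778775930404663)
[[375.8 156.3]
 [408.2 242.8]
 [452.2 226.9]
 [423.2 139. ]] [414.83680897 191.249693  ] [np.float64(50.5), np.float64(92.4), np.float64(46.8), np.float64(92.5)]
```

View pics/c1.png

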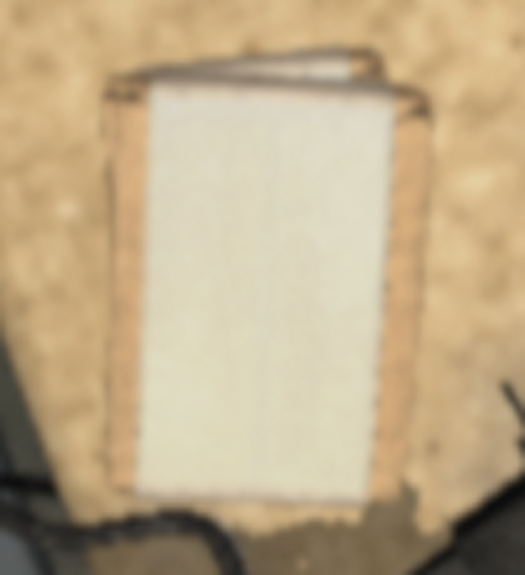

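The crop shows a white label strip (crop x 140–390) with brown borders either side, and the lower carton turned a few degrees under it. I use the label's four corners.

```bash
python3 - <<'E'
from h import *
w=load("w1")
P=np.array([onz(w,240+x/5-.4,140+y/5-.4,66)[:2] for x,y in[(150,84),(395,94),(370,499),(135,494)]])
print(P.round(1),P.mean(0).round(1),[np.linalg.norm(P[i]-P[i-1]).round(1) for i in range(4)])
ang=lambda d:np.degrees(np.arctan2(d[1],d[0]))
print([ang(v) for v in(P[0]-P[3],P[1]-P[2],P[1]-P[0],P[2]-P[3])])
P=np.array([onz(w,240+x/5-.4,140+y/5-.4,66)[:2] for x,y in[(105,84),(430,105),(405,499),(108,492)]])
print("outer",P.round(1),P.mean(0).round(1),[np.linalg.norm(P[i]-P[i-1]).round(1) for i in range(4)])
E
```

```text
[[406.  236. ]
 [449.8 219.7]
 [421.6 141.9]
 [376.4 157.8]] [413.5 188.9] [np.float64(83.7), np.float64(46.8), np.float64(82.8), np.float64(48.0)]
[np.float64(69.24977089876339), np.float64(70.074377551083), np.float64(-20.39229685078587), np.float64(-19.354814392065006)]
outer [[397.8 238.7]
 [455.6 215.6]
 [428.4 139.7]
 [371.3 159.9]] [413.3 188.5] [np.float64(83.2), np.float64(62.2), np.float64(80.7), np.float64(60.6)]
```

servo_tool([
  [[0.0035,-0.018,-0.03,0,0,-0.3,1],[0,0,-0.04,0,0,0,1],[0,0,-0.034,0,0,0,1],[0,0,0,0,0,0,1]],
])

```text
time_s: 1.8
tool_pos: [409.6, 188.1, 195.1]
tool_rot: [-0.002, 0.82, 0.572, -0.006]
contact_force: [-1.7, -0.6, -0.4]
width: 85.5
grasp_force: 0.0
```

```bash
cat >> h.py <<'E'
def label(w,z,guess,half=60,show=None):
    """white label strip of the carton top nearest to guess (world xy): 4 line-fitted edges via minAreaRect"""
    I=w["pixels"]; hsv=cv2.cvtColor(I,cv2.COLOR_RGB2HSV)
    m=((hsv[...,1]<60)&(hsv[...,2]>130)).astype(np.uint8)
    poly=np.array([proj(w,(guess[0]+dx*half,guess[1]+dy*half,z)) for dx,dy in((1,1),(1,-1),(-1,-1),(-1,1))]).astype(np.int32)
    r=np.zeros_like(m);cv2.fillPoly(r,[poly],1)
    m=cv2.morphologyEx(m*r,cv2.MORPH_OPEN,np.ones((9,9)))
    c=max(cv2.findContours(m,0,1)[0],key=cv2.contourArea)
    W=np.array([onz(w,*p[0],z)[:2] for p in c],np.float32)
    rect=cv2.minAreaRect(W); M=cv2.moments(W.reshape(-1,1,2))
    cen=np.array([M["m10"],M["m01"]])/M["m00"]
    B=cv2.boxPoints(rect);e=B[1]-B[0];f=B[2]-B[1]
    L=e if np.hypot(*e)>np.hypot(*f) else f
    mu=np.array([[M["mu20"],M["mu11"]],[M["mu11"],M["mu02"]]]);ev,V=np.linalg.eigh(mu);l=V[:,1]
    yaw=lambda v:np.degrees(np.arctan2(v[1],v[0]))%180
    return dict(cen=cen.round(1),rectcen=np.round(rect[0],1),size=np.round(rect[1],1),yaw_mom=round(yaw(l),2),yaw_rect=round(yaw(L),2),area=M["m00"])
E
python3 - <<'E'
from h import *
w=cap("wrist","w2"); s=arm.read_state(); print(s["tool_pos"],q2R(s["tool_rot"])[:,0].round(3))
print(label(w,66,(413,189))); print(label(load("w1"),66,(413,189)))
cv2.imwrite("pics/c2.png",cv2.cvtColor(w["pixels"],cv2.COLOR_RGB2BGR))
E
```

```text
[411.61173876 188.65318932 197.84540925] [ 0.346  0.938 -0.004]
{'cen': array([413.8, 189.3]), 'rectcen': array([414.5, 191.1]), 'size': array([88.6, 47.3]), 'yaw_mom': np.float64(68.87), 'yaw_rect': np.float32(69.17), 'area': 3901.798702228116}
{'cen': array([414.2, 190.5]), 'rectcen': array([414.7, 191.8]), 'size': array([90.2, 47.1]), 'yaw_mom': np.float64(68.79), 'yaw_rect': np.float32(69.56), 'area': 3948.0801415366586}
```

View pics/c2.png

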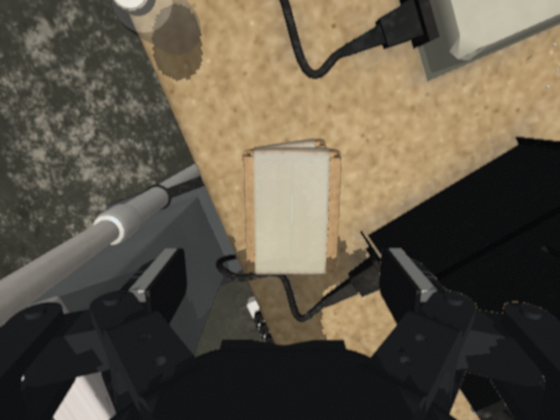

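servo_tool([
  [[0.001,0,-0.035,0,0,0,1],[0,0,-0.035,0,0,0,1],[0,0,-0.026,0,0,0,1],[0,0,0,0,0,0,1]],
])

```text
time_s: 2.25
tool_pos: [413.5, 188.9, 102.8]
tool_rot: [-0.001, 0.821, 0.572, -0.002]
contact_force: [-0.4, 0.2, -0.4]
width: 85.1
grasp_force: 0.0
```

servo_tool([
  [[0,0,0,0,0,0,0.5],[0,0,0,0,0,0,0.5],[0,0,0,0,0,0,0.5],[0,0,0,0,0,0,0.5],[0,0,0,0,0,0,0.5]],
], squeeze=30)

```text
time_s: 2.75
tool_pos: [416.8, 189.6, 106.5]
tool_rot: [0.001, 0.821, 0.571, 0.003]
contact_force: [0.4, 0.6, 7.0]
width: 63.5
grasp_force: 35.2
```

servo_tool([
  [[0,0,0.02,0,0,0,0.5],[0,0,0.04,0,0,0,0.5],[0,0,0.05,0,0,0,0.5],[0,0,0.05,0,0,0,0.5],[0,-0.01,0.048,0,0,0,0.5],[0,-0.04,0.026,0,0,0,0.5]],
])

```text
time_s: 3.35
tool_pos: [415.9, 140.6, 343.9]
tool_rot: [0.002, 0.82, 0.573, 0.005]
contact_force: [2.0, -0.1, -0.8]
width: 63.3
grasp_force: 34.2
```

servo_tool([
  [[0.005,-0.047,0,0,0,0.5,0.5],[0.005,-0.047,0,0,0,0.5,0.5],[0.01,-0.047,0,0,0,0.5,0.5],[0.036,-0.033,0,0,0,0.5,0.5],[0.038,-0.03,0,0,0,0.5,0.5],[0.04,-0.025,0,0,0,0,0.5],[0.04,-0.025,0,0,0,0,0.5],[0.04,-0.022,0,0,0,0,0.5]],
])

```text
time_s: 4.15
tool_pos: [629.7, -138.6, 338.5]
tool_rot: [0.0, 0.71, 0.704, 0.0]
contact_force: [0.9, -0.2, -0.3]
width: 63.5
grasp_force: 34.2
```

servo_tool([
  [[0,0,0,0,0,0,0.5],[0,0,0,0,0,0,0.5]],
])

```text
time_s: 4.35
tool_pos: [628.6, -137.4, 336.8]
tool_rot: [-0.001, 0.71, 0.705, -0.0]
contact_force: [-0.2, -0.2, -0.8]
width: 63.4
grasp_force: 34.2
```

```bash
python3 - <<'E'
from h import *
w=cap("wrist","w3"); s=arm.read_state(); print(s["tool_pos"],q2R(s["tool_rot"])[:,0].round(3),s["width"],s["grasp_force"],s["time_s"])
print(label(w,59,(625,-45)))
E
```

```text
[ 628.01400901 -136.74721048  337.65630786] [0.007 1.    0.001] 63.470365684120274 34.21042799949646 4.4
{'cen': array([627.3, -39.4]), 'rectcen': array([627.1, -39.5]), 'size': array([46.5, 85.4]), 'yaw_mom': np.float64(90.8), 'yaw_rect': np.float32(90.52), 'area': 3871.6983543574443}
```

View pics/w3.png

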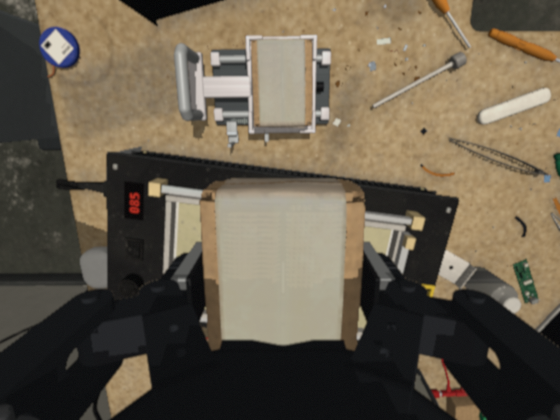

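Good view: base carton's label at (283,82), handle bar at (187,82), pointer pin tip at (266,138), mark clip at (233,132), held carton's end edge at v≈190. I measure the held carton in the tool frame against the base.

```bash
cat >> h.py <<'E'
def held(w,ztool=40.5):
    """held carton label: end-edge and side lines in tool coords (camera to tool, plane tool z=ztool)"""
    T=np.array(w["T_tool_cam"]);hsv=cv2.cvtColor(w["pixels"],cv2.COLOR_RGB2HSV)
    m=((hsv[...,1]<60)&(hsv[...,2]>110)).astype(np.uint8);r=np.zeros_like(m);r[165:330,205:355]=1
    m=cv2.morphologyEx(m*r,cv2.MORPH_OPEN,np.ones((9,9)))
    def tl(u,v):
        d=T[:3,:3]@np.array([(u-w["cx"])/w["fx"],(v-w["cy"])/w["fy"],1]);o=T[:3,3];return (o+d*(ztool-o[2])/d[2])[:2]
    rows=range(215,300,3)
    L=np.array([tl(np.where(m[v])[0].min()-.5,v) for v in rows]);R=np.array([tl(np.where(m[v])[0].max()+.5,v) for v in rows])
    E=np.array([tl(u,np.where(m[:,u])[0].min()-.5) for u in range(230,330,3)])
    fl=np.polyfit(L[:,0],L[:,1],1);fr=np.polyfit(R[:,0],R[:,1],1);fe=np.polyfit(E[:,1],E[:,0],1)
    return dict(left=fl.round(3),right=fr.round(3),end=fe.round(3),width=round(np.polyval(fr,10)-np.polyval(fl,10),1))
E
python3 - <<'E'
from h import *
w=load("w3");print(held(w))
P=lambda u,v,z:onz(w,u,v,z).round(1)
print("ptr",P(266,139,23.5),"mark",P(233,146,10),P(233,132,38),"handle",P(187,82,84),P(183,45,84),P(190,118,84))
print("seat",[P(u,v,31)[:2].tolist() for u,v in((248,37),(315,37),(316,132),(248,133))])
print([(lambda q:q.round(1).tolist())(proj(w,X)) for X in((627,-39,26),(532,-40,78),(609,-97,23.5))])
I=cv2.cvtColor(w["pixels"],cv2.COLOR_RGB2BGR)
cv2.imwrite("pics/c3.png",cv2.resize(I[30:155,165:335],(800,588),interpolation=cv2.INTER_CUBIC))
E
```

```text
{'left': array([ 6.000e-03, -2.424e+01]), 'right': array([-1.2000e-02,  2.2772e+01]), 'end': array([4.0000e-02, 4.2073e+01]), 'width': np.float64(46.8)}
ptr [608.6 -99.4  23.5] mark [ 567.5 -108.5   10. ] [572.5 -90.3  38. ] handle [538.4 -41.3  84. ] [537.4  -9.2  84. ] [538.5 -74.3  84. ]
seat [[592.2, 8.1], [663.4, 7.5], [666.3, -91.4], [588.6, -91.9]]
[[281.2, 84.1], [182.1, 81.2], [266.3, 136.9]]
```

View pics/c3.png

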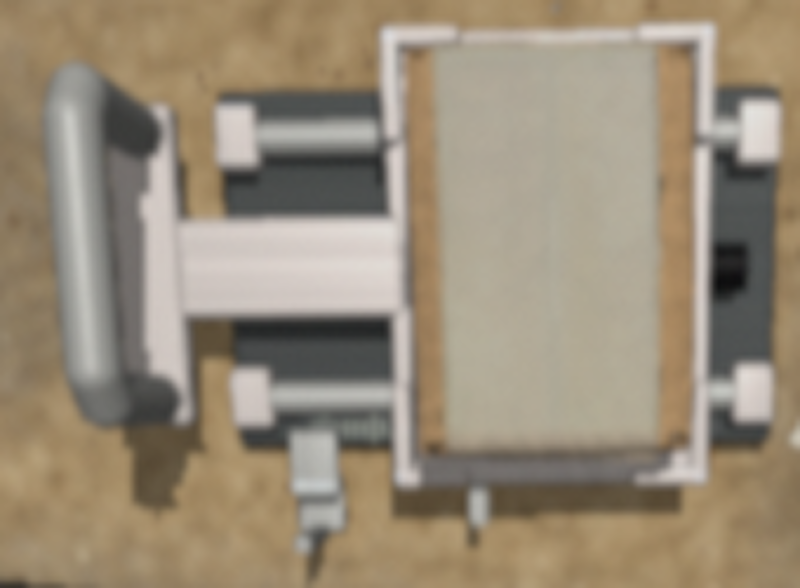

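servo_tool([
  [[0,0.034,0,0,0,0.13,0.5],[0,0.034,-0.02,0,0,0,0.5],[0,0.0295,-0.04,0,0,0,0.5],[0,0,-0.045,0,0,0,0.5],[0,0,-0.045,0,0,0,0.5],[0,0,-0.037,0,0,0,0.5],[0,0,0,0,0,0,0.5],[0,0,0,0,0,0,0.5]],
])

```text
time_s: 5.2
tool_pos: [628.0, -38.9, 152.3]
tool_rot: [0.0, 0.703, 0.711, 0.0]
contact_force: [0.7, 0.1, -1.0]
width: 63.2
grasp_force: 34.1
```

```bash
python3 - <<'E'
from h import *
s=arm.read_state(); print(s["tool_pos"],q2R(s["tool_rot"]).round(4).tolist(),s["contact_force"],s["width"])
w=cap("wrist","w4");print(held(w))
E
```

```text
[628.01548921 -38.91535251 152.25895965] [[-0.0122, 0.9999, 0.0003], [0.9999, 0.0122, -0.0], [-0.0, 0.0003, -1.0]] [ 0.7353671   0.05619179 -0.96950616] 63.23686174781566
{'left': array([ 3.0000e-03, -2.4192e+01]), 'right': array([-1.4000e-02,  2.2792e+01]), 'end': array([3.5000e-02, 4.8706e+01]), 'width': np.float64(46.8)}
```

servo_tool([
  [[0,0,-0.01,0,0,0,0.5],[0,0,-0.006,0,0,0,0.5],[0,0,-0.002,0,0,0,0.5],[0,0,0,0,0,0,0.5]],
])

```text
time_s: 5.65
tool_pos: [628.6, -39.6, 132.9]
tool_rot: [0.0, 0.703, 0.711, 0.0]
contact_force: [-0.2, 0.3, -0.5]
width: 63.5
grasp_force: 34.2
```

servo_tool([
  [[0,0,-0.001,0,0,0,0.5],[0,0,0,0,0,0,0.5]],
])

```text
time_s: 5.85
tool_pos: [628.9, -39.7, 132.6]
tool_rot: [0.0, 0.703, 0.711, 0.0]
contact_force: [-0.7, -0.5, 2.7]
width: 63.4
grasp_force: 34.6
```

servo_tool([
  [[0,0,-0.001,0,0,0,0.5],[0,0,0,0,0,0,0.5]],
])

```text
time_s: 6.05
tool_pos: [629.0, -39.7, 132.6]
tool_rot: [0.0, 0.703, 0.711, 0.0]
contact_force: [-3.7, -0.4, 6.6]
width: 63.5
grasp_force: 35.2
```

servo_tool([
  [[0,0,0.001,0,0,0,0.5],[0,0,0,0,0,0,1],[0,0,0,0,0,0,1],[0,0,0,0,0,0,1],[0,0,0.01,0,0,0,1],[0,0,0.03,0,0,0,1],[0,0,0.04,0,0,0,1],[0,0,0.04,0,0,0,1]],
])

```text
time_s: 6.85
tool_pos: [628.2, -39.5, 253.1]
tool_rot: [-0.0, 0.703, 0.711, -0.0]
contact_force: [0.8, -0.4, -0.2]
width: 85.5
grasp_force: 0.0
```

servo_tool([
  [[0,0,0.04,0,0,0,1],[0,-0.03,0.04,0,0,0,1],[0,-0.04,0,0,0,0,1],[0,0,0,0,0,0,1],[0,0,0,0,0,0,1]],
])

```text
time_s: 7.35
tool_pos: [628.3, -110.3, 332.3]
tool_rot: [-0.0, 0.704, 0.71, 0.0]
contact_force: [-0.1, 0.6, -0.7]
width: 85.3
grasp_force: 0.0
```

```bash
python3 - <<'E'
from h import *
w=cap("wrist","w5"); s=arm.read_state(); print(s["tool_pos"],s["width"],s["time_s"])
print(label(w,92,(627,-39)),-w["R"].T@w["t"])
I=cv2.cvtColor(w["pixels"],cv2.COLOR_RGB2BGR)
u,v=proj(w,(600,-40,60)).astype(int);u0=max(u-120,0);v0=max(v-90,0);print(u0,v0)
cv2.imwrite("pics/c5.png",cv2.resize(I[v0:v0+180,u0:u0+240],(800,600),interpolation=cv2.INTER_CUBIC))
E
```

```text
[ 628.1829644  -109.35626995  331.5330376 ] 85.28580276429017 7.4
{'cen': array([628.1, -41.9]), 'rectcen': array([628.2, -41.7]), 'size': array([46.7, 85.1]), 'yaw_mom': np.float64(91.09), 'yaw_rect': np.float32(90.8), 'area': 3854.3591692598634} [627.5237969  -43.80355037 402.05235466]
135 19
```

View pics/c5.png

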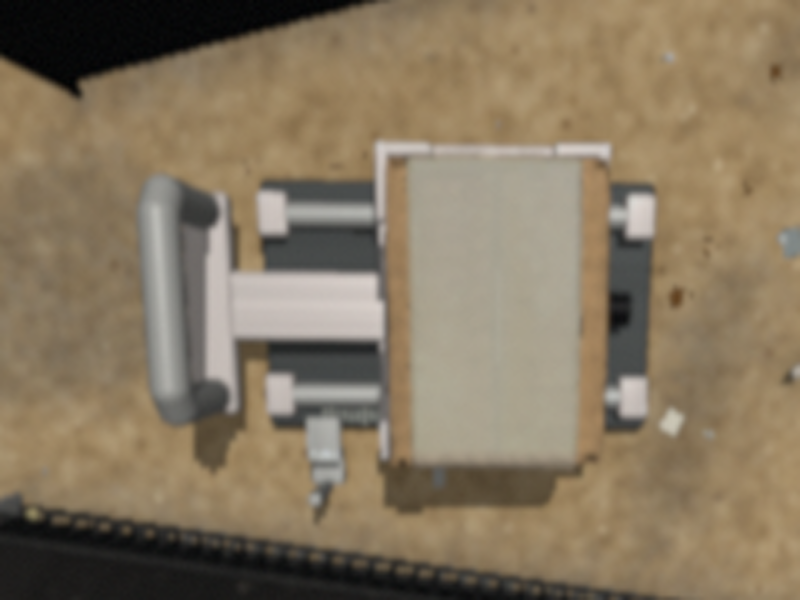

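```bash
python3 - <<'E'
from h import *
for f,v0,zt,ub,n in(("w3",28,59,(252,310),"a"),("w5",54,92,(251,311),"b")):
    w=load(f);I=w["pixels"].astype(float).sum(2)/3; S=cv2.cvtColor(w["pixels"],cv2.COLOR_RGB2HSV)[...,1].astype(float)
    for c in ub+(283,):
        p=S[v0:v0+18,c-3:c+4].mean(1); print(f,c,p.astype(int).tolist())
        g=np.abs(np.diff(p)); 
w=load("w3");S=cv2.cvtColor(w["pixels"],cv2.COLOR_RGB2HSV)[...,1].astype(float)
for c in (252,311,283): print("bot",c,S[118:140,c-3:c+4].mean(1).astype(int).tolist())
w=load("w5");S=cv2.cvtColor(w["pixels"],cv2.COLOR_RGB2HSV)[...,1].astype(float);print("bot5",S[148:168,275:291].mean(1).astype(int).tolist(),np.array(w["pixels"])[148:168,275:291].mean((1,2)).astype(int).tolist())
for f,z in(("w3",59),("w5",92)):
    w=load(f)
    print(f,{v:(onz(w,280,v,31)[1].round(1),onz(w,280,v,z)[1].round(1)) for v in(36,38,40,62,64,66,124,126,128,130,132,134,156,158,160)})
E
```

```text
w3 252 [102, 103, 103, 102, 102, 100, 81, 47, 25, 17, 17, 27, 55, 73, 75, 76, 76, 76]
w3 310 [102, 102, 101, 102, 103, 96, 62, 28, 16, 16, 22, 44, 72, 79, 81, 82, 83, 83]
w3 283 [102, 102, 97, 92, 93, 100, 101, 81, 45, 25, 24, 34, 36, 33, 31, 31, 30, 31]
w5 251 [102, 101, 102, 101, 100, 99, 80, 44, 22, 15, 17, 25, 46, 62, 66, 67, 68, 68]
w5 311 [103, 102, 102, 102, 103, 105, 100, 65, 28, 17, 16, 24, 54, 83, 88, 88, 87, 88]
w5 283 [102, 97, 94, 97, 100, 101, 99, 87, 54, 29, 23, 31, 39, 36, 32, 30, 30, 31]
bot 252 [46, 46, 44, 43, 42, 42, 42, 38, 29, 21, 18, 16, 14, 13, 17, 35, 69, 98, 102, 102, 101, 101]
bot 311 [65, 64, 64, 63, 59, 57, 50, 32, 20, 18, 16, 13, 13, 15, 28, 63, 90, 96, 97, 97, 96, 96]
bot 283 [36, 37, 38, 41, 45, 48, 51, 53, 50, 35, 22, 17, 15, 18, 34, 70, 93, 97, 95, 97, 98, 98]
bot5 [39, 39, 39, 39, 40, 40, 43, 46, 48, 51, 55, 70, 90, 99, 98, 98, 97, 98, 98, 97] [158, 158, 158, 159, 158, 157, 154, 149, 142, 128, 106, 85, 73, 70, 70, 70, 70, 71, 72, 73]
w3 {36: (np.float64(8.8), np.float64(2.8)), 38: (np.float64(6.8), np.float64(1.0)), 40: (np.float64(4.9), np.float64(
[... 507 characters left out ...]
: (np.float64(-123.2), np.float64(-119.3))}
w5 {36: (np.float64(34.8), np.float64(21.8)), 38: (np.float64(32.8), np.float64(20.2)), 40: (np.float64(30.9), np.float64(18.6)), 62: (np.float64(9.4), np.float64(0.7)), 64: (np.float64(7.4), np.float64(-1.0)), 66: (np.float64(5.4), np.float64(-2.7)), 124: (np.float64(-55.1), np.float64(-53.3)), 126: (np.float64(-57.3), np.float64(-55.1)), 128: (np.float64(-59.5), np.float64(-56.9)), 130: (np.float64(-61.7), np.float64(-58.8)), 132: (np.float64(-63.9), np.float64(-60.6)), 134: (np.float64(-66.1), np.float64(-62.5)), 156: (np.float64(-91.0), np.float64(-83.2)), 158: (np.float64(-93.3), np.float64(-85.1)), 160: (np.float64(-95.6), np.float64(-87.1))}
```

Numerically: placed carton vs base about +0.8 mm in x, −1.5 mm in y, 0.3° in yaw, which is good. (The crop showed the column on the seat at (495,310), the handle at (160,300) and the shuttle home.) Now back for the lower carton.

servo_tool([
  [[-0.04,0.03,0,0,0,0,1],[-0.04,0.03,0,0,0,0,1],[-0.04,0.03,0,0,0,-0.5,1],[-0.04,0.03,0,0,0,-0.5,1],[-0.036,0.034,0,0,0,-0.5,1],[-0.016,0.039,0,0,0,-0.5,1],[-0.016,0.04,-0.02,0,0,-0.5,1],[-0.005,0,-0.04,0,0,0,1]],
])

```text
time_s: 8.2
tool_pos: [395.3, 128.3, 274.1]
tool_rot: [0.001, 0.814, 0.581, 0.004]
contact_force: [1.0, -0.7, -1.0]
width: 85.3
grasp_force: 0.0
```

servo_tool([
  [[0,0,-0.01,0,0,0,1],[0,0,0,0,0,0,1],[0,0,0,0,0,0,1]],
])

```text
time_s: 8.5
tool_pos: [396.5, 123.2, 262.8]
tool_rot: [0.0, 0.816, 0.578, 0.0]
contact_force: [0.5, 0.7, 0.3]
width: 85.3
grasp_force: 0.0
```

```bash
python3 - <<'E'
from h import *
w=cap("wrist","w6"); s=arm.read_state(); print(s["tool_pos"],q2R(s["tool_rot"])[:,0].round(3),s["time_s"],(-w["R"].T@w["t"]).round(1))
print(label(w,33,(413,187)))
hsv=cv2.cvtColor(w["pixels"],cv2.COLOR_RGB2HSV)
u,v=proj(w,(413,187,33)).astype(int);print(u,v)
print("col",v-60,hsv[v-60:v+60:2,u-4:u+5,1].mean(1).astype(int).tolist(),hsv[v-60:v+60:2,u-4:u+5,2].mean(1).astype(int).tolist())
print("row",u-50,hsv[v-4:v+5,u-50:u+50:2,1].mean(0).astype(int).tolist())
E
```

```text
[397.02678657 123.09808954 263.40591363] [0.332 0.943 0.001] 8.55 [417.9 186.1 332.6]
{'cen': array([413. , 187.1]), 'rectcen': array([413.1, 187. ]), 'size': array([84.1, 47.5]), 'yaw_mom': np.float64(78.12), 'yaw_rect': np.float32(77.98), 'area': 3825.9248428714927}
276 114
col 54 [88, 88, 89, 87, 87, 58, 26, 20, 20, 20, 19, 20, 21, 22, 22, 22, 22, 23, 24, 23, 23, 23, 23, 22, 22, 22, 22, 23, 23, 23, 24, 24, 24, 24, 23, 23, 24, 24, 25, 26, 26, 26, 26, 26, 26, 28, 27, 28, 28, 28, 29, 32, 41, 52, 73, 91, 91, 91, 89, 87] [226, 226, 225, 227, 224, 224, 233, 233, 234, 234, 235, 235, 235, 234, 234, 234, 235, 234, 234, 233, 234, 234, 234, 234, 234, 234, 234, 234, 234, 234, 234, 234, 234, 234, 235, 235, 235, 235, 235, 235, 235, 236, 235, 235, 236, 236, 236, 235, 236, 236, 235, 234, 229, 201, 141, 134, 149, 202, 221, 222]
row 226 [96, 95, 90, 88, 95, 99, 101, 101, 100, 100, 100, 98, 62, 31, 28, 27, 26, 25, 25, 25, 26, 26, 26, 26, 24, 23, 21, 25, 27, 29, 29, 27, 24, 23, 23, 25, 24, 23, 32, 82, 101, 101, 101, 96, 92, 89, 86, 80, 80, 82]
```

```bash
python3 - <<'E'
from h import *
w=load("w2")
c=np.array([413,187.1]);t=np.radians(-12);y=np.array([np.cos(t),np.sin(t)]);x=np.array([-y[1],y[0]])
print([proj(w,(*(c+a*y+b*x),10)).round().tolist() for a in(43,58) for b in(-12,12)])
w=load("w6");hsv=cv2.cvtColor(w["pixels"],cv2.COLOR_RGB2HSV)
q=[proj(w,(*(c+a*y+b*x),10)) for a in(43,60) for b in(-14,14)];print(np.round(q).tolist())
u0,v0=np.min(q,0).astype(int);u1,v1=np.max(q,0).astype(int)
print(cv2.resize(hsv[v0-10:v1+40,u0:u1,2],(8,16),interpolation=cv2.INTER_AREA))
E
```

```text
[[344.0, 203.0], [341.0, 174.0], [362.0, 200.0], [360.0, 171.0]]
[[323.0, 123.0], [320.0, 93.0], [340.0, 121.0], [338.0, 91.0]]
[[227 227 222 217 213 216 221 226]
 [238 234 229 226 226 227 227 228]
 [232 230 229 229 229 227 226 226]
 [223 229 233 236 238 237 233 231]
 [225 228 232 235 234 232 229 227]
 [232 229 223 223 226 229 228 227]
 [233 233 233 230 226 222 218 224]
 [233 235 236 235 230 223 220 223]
 [227 226 228 229 226 221 217 217]
 [234 233 230 227 226 221 219 223]
 [231 232 231 230 227 227 228 227]
 [226 227 227 225 219 218 218 217]
 [225 222 217 211 214 218 216 211]
 [225 223 222 219 217 215 206 162]
 [222 221 221 219 221 218 211 199]
 [221 219 222 224 222 214 208 209]]
```

servo_tool([
  [[0.008,0.032,-0.02,0,0,0.5,1],[0.008,0.032,-0.03,0,0,0.425,1],[0,0,-0.04,0,0,0,1],[0,0,-0.04,0,0,0,1],[0,0,-0.035,0,0,0,1],[0,0,-0.018,0,0,0,1],[0,0,0,0,0,0,1],[0,0,0,0,0,0,1]],
])

```text
time_s: 9.35
tool_pos: [413.5, 187.3, 80.0]
tool_rot: [0.0, 0.777, 0.629, 0.001]
contact_force: [1.4, 0.3, 0.1]
width: 85.6
grasp_force: 0.0
```

servo_tool([
  [[0,0,0,0,0,0,0.5],[0,0,0,0,0,0,0.5],[0,0,0,0,0,0,0.5],[0,0,0,0,0,0,0.5]],
])

```text
time_s: 9.75
tool_pos: [413.7, 187.8, 81.0]
tool_rot: [0.001, 0.777, 0.63, 0.002]
contact_force: [0.3, -1.5, 7.5]
width: 63.6
grasp_force: 34.3
```

servo_tool([
  [[0,0,0.02,0,0,0,0.5],[0,0,0.04,0,0,0,0.5],[0,0,0.05,0,0,0,0.5],[0,0,0.05,0,0,0,0.5],[0,0,0.05,0,0,0,0.5],[0,-0.01,0.048,0,0,0,0.5],[0.006,-0.045,0,0,0,0.3,0.5],[0.006,-0.045,0,0,0,0.3,0.5]],
])

```text
time_s: 10.55
tool_pos: [424.2, 87.2, 340.0]
tool_rot: [0.002, 0.748, 0.664, 0.003]
contact_force: [0.8, -0.0, -0.8]
width: 62.9
grasp_force: 33.8
```

servo_tool([
  [[0.006,-0.045,0,0,0,0.3,0.5],[0.016,-0.042,0,0,0,0.3,0.5],[0.036,-0.01,0,0,0,0.375,0.5],[0.04,-0.01,0,0,0,0,0.5],[0.04,-0.01,0,0,0,0,0.5],[0.04,-0.008,0,0,0,0,0.5],[0.025,-0.004,-0.02,0,0,0,0.5],[0,0,-0.04,0,0,0,0.5]],
])

```text
time_s: 11.35
tool_pos: [631.6, -42.9, 280.5]
tool_rot: [0.005, 0.703, 0.711, 0.003]
contact_force: [0.7, -0.4, -1.0]
width: 63.2
grasp_force: 33.9
```

servo_tool([
  [[0,0,-0.04,0,0,0,0.5],[0,0,0,0,0,0,0.5],[0,0,0,0,0,0,0.5]],
])

```text
time_s: 11.65
tool_pos: [626.0, -41.3, 236.6]
tool_rot: [-0.001, 0.703, 0.711, -0.001]
contact_force: [0.5, 0.6, -0.4]
width: 63.1
grasp_force: 33.9
```

```bash
python3 - <<'E'
from h import *
s=arm.read_state();R=q2R(s["tool_rot"]);print(s["tool_pos"],np.degrees(np.arctan2(R[1,0],R[0,0])),R[:,2].round(4),s["width"],s["time_s"])
w=cap("wrist","w7");print(held(w,48))
E
```

```text
[625.97902718 -41.34390045 236.58155832] 90.66297378958686 [-2.1e-03  5.0e-04 -1.0e+00] 63.09566163196742 11.65
{'left': array([  0.   , -24.252]), 'right': array([-1.1000e-02,  2.2859e+01]), 'end': array([6.0000e-03, 4.4197e+01]), 'width': np.float64(47.0)}
```

servo_tool([
  [[0.0024,-0.0005,-0.03,0,0,0,0.5],[0,0,-0.022,0,0,0,0.5],[0,0,-0.009,0,0,0,0.5],[0,0,0,0,0,0,0.5],[0,0,0,0,0,0,0.5]],
])

```text
time_s: 12.2
tool_pos: [630.3, -42.3, 178.4]
tool_rot: [0.002, 0.703, 0.711, 0.001]
contact_force: [0.8, 0.1, -1.3]
width: 63.5
grasp_force: 33.9
```

servo_tool([
  [[0,0,0,0,0,0,0.5],[0,0,0,0,0,0,0.5],[0,0,0,0,0,0,0.5]],
])

```text
time_s: 12.5
tool_pos: [629.4, -42.1, 176.9]
tool_rot: [0.001, 0.703, 0.711, 0.0]
contact_force: [-0.4, 0.4, -1.3]
width: 63.6
grasp_force: 33.9
```

servo_tool([
  [[0,0,0,0,0,0,0.5],[0,0,0,0,0,0,0.5],[0,0,0,0,0,0,0.5],[0,0,0,0,0,0,0.5]],
])

```text
time_s: 12.9
tool_pos: [628.9, -42.0, 175.8]
tool_rot: [-0.0, 0.703, 0.711, -0.0]
contact_force: [-0.2, -0.5, -1.3]
width: 63.4
grasp_force: 33.9
```

servo_tool([
  [[-0.0005,0,-0.002,0,0,0,0.5],[0,0,0,0,0,0,0.5],[0,0,0,0,0,0,0.5]],
])

```text
time_s: 13.2
tool_pos: [628.3, -42.0, 173.6]
tool_rot: [-0.0, 0.703, 0.711, -0.0]
contact_force: [-0.2, 0.3, -1.5]
width: 63.0
grasp_force: 33.9
```

servo_tool([
  [[0,0,-0.001,0,0,0,0.5],[0,0,0,0,0,0,0.5]],
])

```text
time_s: 13.4
tool_pos: [628.5, -42.1, 172.8]
tool_rot: [0.0, 0.703, 0.711, 0.0]
contact_force: [0.1, -0.2, -0.9]
width: 63.0
grasp_force: 34.0
```

servo_tool([
  [[0,0,-0.001,0,0,0,0.5],[0,0,0,0,0,0,0.5]],
])

```text
time_s: 13.6
tool_pos: [628.8, -42.1, 172.7]
tool_rot: [0.0, 0.703, 0.711, 0.0]
contact_force: [-0.5, 0.3, 2.0]
width: 63.3
grasp_force: 34.4
```

Contact. Release, rise and look from straight above.

servo_tool([
  [[0,0,0,0,0,0,1],[0,0,0,0,0,0,1],[0,0,0,0,0,0,1],[0,0,0.01,0,0,0,1],[0,0,0.03,0,0,0,1],[0,0,0.04,0,0,0,1],[0,0,0.04,0,0,0,1],[0,-0.03,0.02,0,0,0,1]],
])

```text
time_s: 14.4
tool_pos: [630.1, -69.6, 317.7]
tool_rot: [0.003, 0.701, 0.713, 0.003]
contact_force: [0.3, -0.7, 0.9]
width: 85.5
grasp_force: 0.0
```

servo_tool([
  [[0,-0.037,0.02,0,0,0,1],[0,0,0,0,0,0,1],[0,0,0,0,0,0,1],[0,0,0,0,0,0,1]],
])

```text
time_s: 14.8
tool_pos: [628.0, -108.3, 331.1]
tool_rot: [-0.001, 0.703, 0.711, -0.0]
contact_force: [1.0, -0.1, -0.3]
width: 85.4
grasp_force: 0.0
```

```bash
python3 - <<'E'
from h import *
w=cap("wrist","w8"); s=arm.read_state(); print(s["tool_pos"],s["time_s"],(-w["R"].T@w["t"]).round(1))
print(label(w,125,(627.7,-42.5),50))
hsv=cv2.cvtColor(w["pixels"],cv2.COLOR_RGB2HSV);S=hsv[...,1].astype(float);V=hsv[...,2].astype(float)
u,v=proj(w,(628,-42,125)).astype(int);print(u,v)
for lo,hi in((v-62,v-30),(v+30,v+62)):print(lo,S[lo:hi,u-10:u+11].mean(1).astype(int).tolist(),V[lo:hi,u-10:u+11].mean(1).astype(int).tolist())
print({k:onz(w,u,k,125)[1].round(1) for k in range(v-54,v-38,2)},{k:onz(w,u,k,125)[1].round(1) for k in range(v+38,v+54,2)})
# seat +y lip outer edge
c=proj(w,(595,10,31)).astype(int);print(c,S[c[1]-8:c[1]+12,c[0]-2:c[0]+3].mean(1).astype(int).tolist(),{k:onz(w,c[0],k,31)[1].round(1) for k in range(c[1]-4,c[1]+6,2)})
# pointer / mark area for later
a=cap("scene","scene8");b=cap("side","side8")
E
```

```text
[ 627.96277949 -108.01216023  330.73838753] 14.85 [627.2 -41.9 400.9]
{'cen': array([628. , -42.4]), 'rectcen': array([628. , -42.5]), 'size': array([46.9, 82.3]), 'yaw_mom': np.float64(91.15), 'yaw_rect': np.float32(90.51), 'area': 3739.908943821243}
283 113
51 [92, 93, 95, 96, 98, 98, 98, 96, 92, 77, 56, 43, 35, 31, 30, 30, 31, 31, 32, 31, 32, 32, 33, 33, 33, 33, 33, 33, 33, 33, 33, 34] [163, 162, 160, 158, 156, 155, 154, 153, 151, 148, 154, 162, 165, 164, 164, 165, 166, 167, 167, 167, 168, 168, 168, 168, 167, 167, 168, 167, 168, 168, 168, 168]
143 [39, 39, 40, 40, 40, 39, 40, 40, 40, 40, 40, 40, 39, 40, 39, 40, 41, 43, 46, 48, 50, 53, 60, 79, 95, 98, 96, 95, 94, 93, 93, 94] [169, 169, 169, 169, 169, 169, 169, 169, 169, 169, 169, 168, 168, 169, 169, 169, 169, 167, 164, 158, 149, 131, 107, 90, 86, 88, 89, 90, 90, 90, 89, 88]
{59: np.float64(0.1), 61: np.float64(-1.4), 63: np.float64(-2.9), 65: np.float64(-4.4), 67: np.float64(-5.9), 69: np.float64(-7.4), 71: np.float64(-8.8), 73: np.float64(-10.3)} {151: np.float64(-72.6), 153: np.float64(-74.3), 155: np.float64(-76.0), 157: np.float64(-77.7), 159: np.float64(-79.4), 161: np.float64(-81.1), 163: np.float64(-82.8), 165: np.float64(-84.6)}
[253  63] [103, 103, 102, 101, 99, 96, 92, 89, 88, 88, 88, 89, 89, 90, 89, 90, 90, 89, 90, 90] {59: np.float64(14.0), 61: np.float64(12.0), 63: np.float64(10.1), 65: np.float64(8.1), 67: np.float64(6.1)}
```

Third carton measured at (628.0,−42.8), second (628.1,−43.6), base (627.3,−42.1): the column is flush within about 1.5 mm. Now a close look at the pointer and mark.

servo_tool([
  [[-0.019,-0.03,-0.01,0,0,0,0.5],[-0.019,-0.028,-0.04,0,0,0,0.5],[0,0,-0.04,0,0,0,0.5],[0,0,-0.04,0,0,0,0.5],[0,0,0,0,0,0,0.5],[0,0,0,0,0,0,0.5],[0,0,0,0,0,0,0.5]],
])

```text
time_s: 15.65
tool_pos: [593.1, -165.9, 206.5]
tool_rot: [0.002, 0.703, 0.711, 0.001]
contact_force: [-0.1, 0.0, -0.3]
width: 42.7
grasp_force: 0.0
```

```bash
python3 - <<'E'
from h import *
w=cap("wrist","w9"); s=arm.read_state(); print(s["tool_pos"],s["time_s"],(-w["R"].T@w["t"]).round(1))
for n,X in(("ptr",(609,-99,23.5)),("mark",(572,-99,23.5)),("marktop",(572,-99,38)),("handle",(533,-42,78))): print(n,proj(w,X).round(1))
I=cv2.cvtColor(w["pixels"],cv2.COLOR_RGB2BGR)
u,v=proj(w,(575,-85,25)).astype(int);u0=max(u-130,0);v0=max(v-120,0);print("off",u0,v0)
cv2.imwrite("pics/c9.png",cv2.resize(I[v0:v0+190,u0:u0+253],None,fx=3.15,fy=3.15,interpolation=cv2.INTER_CUBIC))
E
```

```text
[ 593.28433576 -166.02886561  206.95922673] 15.7 [591.8 -99.3 276.1]
ptr [303.7 112.6]
mark [254.8 112.1]
marktop [253.2 112. ]
handle [174.3   2.7]
off 128 0
```

View pics/c9.png

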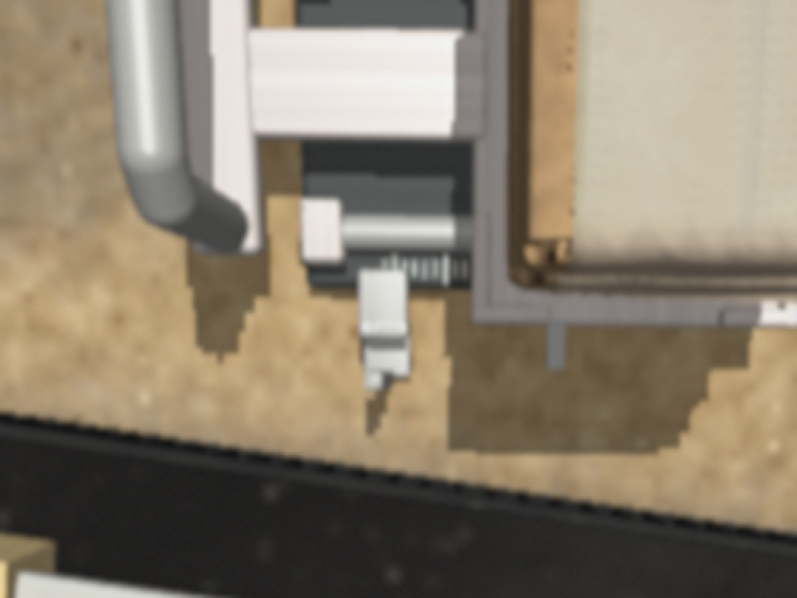

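The crop shows the pointer pin at crop (556,370), that is image (304.5,117.5), and the blade top as the small bright blob at crop (377,380), that is image (247.7,120.6), just past the pointer's path.

```bash
python3 - <<'E'
from h import *
w=load("w9");g=cv2.cvtColor(w["pixels"],cv2.COLOR_RGB2GRAY);S=cv2.cvtColor(w["pixels"],cv2.COLOR_RGB2HSV)[...,1]
print(g[104:128,238:264]);print(S[104:128,238:264])
print("pin S",S[106:120,298:311])
for n,u,v,z in(("ptr",304.3,117,23.5),("bladetop",247.5,120.5,38),("clip low",250.3,113,10),("clip20",250.3,113,20),("cliptop",249.8,95,20)):print(n,onz(w,u,v,z).round(1))
b=np.array([onz(w,128+x/3.15,y/3.15,78) for x,y in((146,20),(152,140))]);print("bar",b.round(1))
w5=load("w5");print("bar w5",[onz(w5,135+x*.3,19+y*.3,78).round(1) for x,y in((160,200),(166,300),(173,380))])
E
```

```text
[[159 148 140 148 177 211 220 213 212 211 209 209 211 212 213 215 217 221
  208 157 136 149 154 156 157 163]
 [157 144 135 140 160 187 197 193 193 192 191 193 196 198 199 200 201 202
  188 148 135 148 154 155 158 161]
 [159 147 138 135 137 150 157 158 158 160 161 163 166 168 169 169 169 168
  160 144 141 150 155 156 158 163]
 [161 154 147 137 117 113 121 124 125 127 127 130 132 133 134 133 134 135
  142 151 149 153 157 158 161 163]
 [163 160 157 144 113 100 108 113 114 115 116 116 116 118 118 118 119 123
  141 159 154 154 159 161 164 166]
 [162 162 161 147 115 104 119 120 116 117 117 117 117 118 119 119 120 124
  144 162 157 155 161 163 166 168]
 [159 161 162 148 117 120 145 145 138 137 138 138 139 140 141 142 144 145
  159 168 157 156 163 167 168 171]
 [156 160 161 149 120 133 170 178 175 176 177 178 179 180 182 184 186 190
  190 179 156 155 164 169 172 172]
 [157 162 164 151 123 137 181 198 200 202 203 204 206 208 210 213 216 218
  213 187 153 153 165 169 172 174]
 [161 165 167 155 126 137 182 203 207 209 210 211 213 215 217 219 221 223
  218 188 148 148 162 168 170 172]
 [164 168 
[... 4498 characters left out ...]
2   2  20  54  87  96  94]
 [100  99  87  47  14   4   4   4  18  54  87  95  95]
 [100 100  86  46  11   4   4   4  16  54  87  95  93]
 [ 98  95  83  49  16   7   9   7  20  56  87  94  94]
 [ 94  96  83  53  30  23  20  23  34  68  90  94  94]
 [ 92  93  88  75  58  53  51  54  62  83  94  96  94]
 [ 91  91  91  87  83  83  81  83  87  94 100  98  97]
 [ 89  90  91  91  93  94  94  97  96 100 100  98  96]]
ptr [ 609.5 -102.2   23.5]
bladetop [ 567.8 -104.9   38. ]
clip low [567.3 -99.8  10. ]
clip20 [568.3 -99.7  20. ]
cliptop [568.1 -86.6  20. ]
bar [[532.9 -43.8  78. ]
 [532.5 -62.9  78. ]]
bar w5 [array([533.3, -13.1,  78. ]), array([533.1, -40.4,  78. ]), array([533.5, -63.1,  78. ])]
```

```bash
python3 - <<'E'
from h import *
for f in("w3","w5"):
    w=load(f);p=proj(w,(609.4,-100,23.5));b=proj(w,(566.6,-104.9,38));print(f,p.round(1),b.round(1))
    g=cv2.cvtColor(w["pixels"],cv2.COLOR_RGB2GRAY);S=cv2.cvtColor(w["pixels"],cv2.COLOR_RGB2HSV)[...,1]
    r=int(p[1]);c=int(p[0]);print("pin",c-6,S[r-2:r+2,c-6:c+7].tolist())
    r=int(b[1]);c=int(b[0]);print("blade",c-7,r-4);print(S[r-4:r+5,c-7:c+9]);print(g[r-4:r+5,c-7:c+9])
s=arm.read_state();print(s["tool_pos"])
E
```

```text
w3 [266.7 139.5] [228.4 145.2]
pin 260 [[94, 99, 100, 90, 33, 11, 7, 9, 20, 56, 92, 102, 100], [92, 97, 100, 90, 35, 11, 7, 10, 20, 58, 94, 99, 98], [89, 92, 98, 91, 40, 13, 9, 9, 23, 64, 95, 102, 100], [88, 91, 94, 91, 53, 18, 12, 17, 35, 74, 98, 101, 99]]
blade 221 141
[[95 95 96 96 95 94 87 54 18  8  8  7  9  8  9  9]
 [96 97 96 96 97 94 89 59 27 11  8  7  7 13 20 26]
 [98 97 96 96 96 94 77 49 22 11  8  9 12 41 61 70]
 [97 97 97 96 95 89 61 24  8  8  8 10 42 73 89 95]
 [97 97 98 97 96 87 52 17  8  7 10 35 71 87 95 96]
 [95 97 98 96 94 86 56 26 15 16 24 59 87 93 96 96]
 [95 98 97 97 96 90 72 53 44 36 48 81 94 97 96 96]
 [94 95 95 93 93 92 87 82 76 72 78 90 94 94 94 94]
 [91 91 93 93 93 91 90 89 90 91 87 90 94 91 92 93]]
[[146 146 146 145 146 148 143 141 154 159 151 145 143 150 164 169]
 [143 145 146 147 147 147 144 139 139 135 123 111 108 117 136 144]
 [140 143 146 146 147 145 141 140 133 119  99  85  81  95 118 129]
 [139 141 144 146 146 145 145 152 151 132  98  75  80 101 124 136]
 [140 139 142 144 145 145 147 161 165 146 103  76  87 116 133 141]
 [141 139 139 140 141 142 147 158
[... 914 characters left out ...]

 [86 84 86 89 89 87 83 83 83 80 82 85 86 86 87 88]]
[[135 138 140 141 141 142 141 137 130 118 108  97  91 104 129 140]
 [133 136 138 140 142 142 140 134 120 104  90  81  78  97 125 138]
 [134 135 137 138 140 141 138 130 120 108  88  74  80 104 127 136]
 [135 134 133 135 137 139 142 144 144 132  98  73  87 115 131 135]
 [135 133 130 130 132 136 142 154 161 147 105  76  92 120 132 134]
 [136 132 129 128 130 133 139 151 155 140 103  78  94 121 132 131]
 [136 134 131 129 129 132 136 139 131 116  92  81 101 122 129 127]
 [138 137 134 132 131 135 137 130 108  91  82  90 112 128 130 127]
 [137 137 137 134 134 137 140 128 101  83  83  99 123 133 131 129]]
[ 593.28433576 -166.02886561  206.95922673]
```

Pointer to mark is about 42.4 mm (42.8 close view, 42.0 in two wide views; inside the given 28–43). The handle is at about (533,−42,78), agreeing with seat −95 mm. Going to the handle.

servo_tool([
  [[-0.02,0.041,0,0,0,0,0.5],[-0.02,0.041,0,0,0,0,0.5],[-0.02,0.0415,0,0,0,0,0.5],[0,0,-0.03,0,0,0,0.5],[0,0,-0.025,0,0,0,0.5],[0,0,0,0,0,0,0.5],[0,0,0,0,0,0,0.5],[0,0,0,0,0,0,0.5]],
])

```text
time_s: 16.5
tool_pos: [533.3, -42.9, 151.2]
tool_rot: [0.002, 0.703, 0.711, 0.001]
contact_force: [0.2, -0.8, -0.5]
width: 42.6
grasp_force: 0.0
```

servo_tool([
  [[0,0,-0.01,0,0,0,0.5],[0,0,-0.008,0,0,0,0.5],[0,0,0,0,0,0,0.5],[0,0,0,0,0,0,0.5],[0,0,0,0,0,0,0.5]],
])

```text
time_s: 17.0
tool_pos: [531.4, -42.3, 130.7]
tool_rot: [0.0, 0.703, 0.711, -0.0]
contact_force: [-0.2, -0.1, 0.3]
width: 43.0
grasp_force: 0.0
```

servo_tool([
  [[0.0015,0,0.001,0,0,0,0.3],[0,0,0,0,0,0,0.25],[0,0,0,0,0,0,0.2],[0,0,0,0,0,0,0.1],[0,0,0,0,0,0,0],[0,0,0,0,0,0,0],[0,0,0,0,0,0,0]],
], squeeze=60)

```text
time_s: 17.7
tool_pos: [532.3, -42.3, 132.0]
tool_rot: [-0.001, 0.703, 0.711, -0.001]
contact_force: [-4.1, 0.4, 5.6]
width: 9.9
grasp_force: 58.6
```

```bash
python3 - <<'E'
from h import *
s=arm.read_state();print({k:np.round(s[k],2).tolist() for k in("tool_pos","contact_force","width","grasp_force","time_s")})
E
```

```text
{'tool_pos': [532.27, -42.29, 132.02], 'contact_force': [-4.14, 0.4, 5.59], 'width': 9.94, 'grasp_force': 58.63, 'time_s': 17.7}
```

servo_tool([
  [[-0.001,0,0,0,0,0,0],[-0.003,0,0,0,0,0,0],[-0.004,0,0,0,0,0,0],[-0.005,0,0,0,0,0,0],[-0.005,-0.0005,0,0,0,0,0],[-0.005,0,0,0,0,0,0],[-0.004,0,0,0,0,0,0],[-0.003,0,0,0,0,0,0]],
])

```text
time_s: 18.5
tool_pos: [503.2, -42.4, 132.0]
tool_rot: [0.001, 0.703, 0.711, 0.001]
contact_force: [5.6, 2.7, -1.3]
width: 9.8
grasp_force: 58.6
```

servo_tool([
  [[-0.003,0,0,0,0,0,0],[-0.003,0,0,0,0,0,0],[-0.002,0,0,0,0,0,0],[-0.001,0,0,0,0,0,0],[0,0,0,0,0,0,0],[0,0,0,0,0,0,0],[0,0,0,0,0,0,0],[0,0,0,0,0,0,0]],
])

```text
time_s: 19.3
tool_pos: [494.6, -42.4, 132.1]
tool_rot: [0.001, 0.703, 0.711, 0.001]
contact_force: [6.1, 2.8, -1.4]
width: 9.9
grasp_force: 58.6
```

```bash
python3 - <<'E'
from h import *
s=arm.read_state();print({k:np.round(s[k],2).tolist() for k in("tool_pos","contact_force","width","grasp_force","time_s")})
w=cap("wrist","w10");a=cap("scene","scene10");b=cap("side","side10")
for n,c in(("w",w),("a",a),("b",b)):print(n,proj(c,(569,-103,23.5)).round(1),proj(c,(566.6,-104.9,30)).round(1),proj(c,(587,-42,125)).round(1))
E
```

```text
{'tool_pos': [494.59, -42.44, 132.05], 'contact_force': [6.09, 2.81, -1.41], 'width': 9.86, 'grasp_force': 58.55, 'time_s': 19.3}
w [398. 321.] [397.5 330.2] [607.4 356.9]
a [362.2 241.6] [362.9 240.8] [347.4 200.6]
b [322. 266.] [321.8 266. ] [320.5 232.1]
```

servo_tool([
  [[-0.001,0.0003,0,0,0,0,0],[-0.002,0.0004,0,0,0,0,0],[-0.0017,0,0,0,0,0,0],[0,0,0,0,0,0,0],[0,0,0,0,0,0,0],[0,0,0,0,0,0,0],[0,0,0,0,0,0,0],[0,0,0,0,0,0,0]],
])

```text
time_s: 20.25
tool_pos: [490.1, -42.4, 132.1]
tool_rot: [0.001, 0.703, 0.711, 0.001]
contact_force: [6.1, 0.0, -2.5]
width: 9.9
grasp_force: 58.6
```

```bash
python3 - <<'E'
from h import *
s=arm.read_state();print({k:np.round(s[k],2).tolist() for k in("tool_pos","contact_force","width","grasp_force","time_s")})
w=cap("wrist","w11");a=cap("scene","scene11");b=cap("side","side11")
g=cv2.cvtColor(w["pixels"],cv2.COLOR_RGB2GRAY);S=cv2.cvtColor(w["pixels"],cv2.COLOR_RGB2HSV)[...,1]
for X in((567,-103,23.5),(566.6,-104.9,38),(566.6,-104.9,10),(567,-95,23.5)):print(X,proj(w,X).round(1))
u,v=proj(w,(567,-103,23.5)).astype(int)
print(S[v-24:v+24:2,u-26:u+26:2]);print(g[v-24:v+24:2,u-26:u+26:2])
E
```

```text
{'tool_pos': [490.1, -42.36, 132.08], 'contact_force': [6.1, 0.03, -2.52], 'width': 9.86, 'grasp_force': 58.62, 'time_s': 20.25}
(567, -103, 23.5) [401.7 320.8]
(566.6, -104.9, 38) [409.4 338.7]
(566.6, -104.9, 10) [393.6 310.9]
(567, -95, 23.5) [403.  309.8]
[[ 27  28  39  38  18  39  36  20  27  36  29  36  27  36  27  36  20  28
   36  38  20  17  64  91  99 103]
 [ 25  26  27  28  28  28  19  27  27  29  28  29  27  38  27  28  27  36
   28  39  27  36  27  16  67  94]
 [ 31  24  34  29  29  36  29  29  28  38  28  39  27  28  28  29  28  20
   38  27  19  36  20  38  27   9]
 [ 16  24  17  25  34  26  34  38  29  26  28  28  28  20  27  27  38  20
   38  28  28  36  38  29  27  38]
 [ 32  31  30  24  39  33  26  19  29  28  27  27  36  27  28  20  28  28
   36  36  27  31  36  29  27  39]
 [ 31  31  31  31  24  25  33  33  20  27  39  28  27  27  46  28  36  36
   27  29  29  27  38  19  20  27]
 [ 33  24  24  33  31  24  30  31  32  34  35  28  36  38  29  28  27  38
   28  18  29  20  19  28  31  36]
 [ 30  31  33  39  31  23  32  30  24  15  25  26  28  38  28  27  28  39
   
[... 3693 characters left out ...]
53  37  30
   30  30  30  30  31  30  30  31]
 [ 44  45  46  46  46  46  46  43  28  59 134 140 136 114  70  70  64  46
   32  31  30  31  30  31  30  30]
 [ 44  45  46  45  45  45  44  44  29  68 134 135 134 129  87  68  74  72
   53  33  30  30  30  31  31  31]
 [ 43  45  46  46  47  46  45  43  27  74 133 131 131 134 115  70  80  90
   88  67  35  29  31  29  31  29]
 [ 44  45  46  47  45  45  45  40  23  45  98 119 126 133 129  87  89 101
  103 108  62  30  31  30  31  29]
 [ 45  45  45  45  46  46  44  39  24  22  32  57  73  93  96  84  96 102
   98 113  71  34  30  30  31  29]
 [ 42  43  43  44  44  44  44  37  23  19  20  18  21  33  30  37  68  76
   67  60  59  45  31  32  31  30]]
```

```bash
python3 - <<'E'
from h import *
for n in("scene","side"):
    c8,c11=load(n+"8") if n else 0,cap(n,n+"12")
    for f,c,g in(("8",c8,(628,-42)),("12",c11,(586,-42))):
        hsv=cv2.cvtColor(c["pixels"],cv2.COLOR_RGB2HSV);p=proj(c,(*g,125)).astype(int)
        r=label(c,125,g,48) if False else None
        # vertical/horizontal extents of carton-coloured blob
        ref=hsv[p[1]-2:p[1]+3,p[0]-2:p[0]+3].reshape(-1,3).mean(0)
        L=c["pixels"].astype(int);d=np.abs(L-L[p[1]-2:p[1]+3,p[0]-2:p[0]+3].reshape(-1,3).mean(0)).max(2)<22
        m=np.zeros(d.shape,np.uint8);m[p[1]-25:p[1]+25,p[0]-30:p[0]+30]=d[p[1]-25:p[1]+25,p[0]-30:p[0]+30]
        m=cv2.morphologyEx(m,cv2.MORPH_OPEN,np.ones((3,3)));k,lab,st,ce=cv2.connectedComponentsWithStats(m)
        i=lab[p[1],p[0]];print(n,f,p,ref.astype(int),st[i],onz(c,*ce[i],125).round(1))
E
```

```text
scene 8 [353 190] [ 17  55 192] [339 182  33  20 393] [628.4 -46.  125. ]
scene 12 [347 200] [68 15 40] [319 186  35  39 896] [555.2 -21.4 125. ]
side 8 [332 226] [ 21  25 211] [     0      0    560    420 235200] [512.9  79.2 125. ]
side 12 [320 232] [ 24  17 244] [309 221  25  26 383] [585.2 -46.3 125. ]
```

```bash
python3 - <<'E'
from h import *
s=arm.read_state();print(s["tool_pos"],s["grasp_force"],s["contact_force"],s["time_s"])
print(arm.close_job())
E
```

```text
[490.08752241 -42.34462523 132.06632161] 58.62421095371246 [ 6.31760712  0.88544105 -2.90876837] 20.5
the job is handed in; nothing more can be done
None
```

The job is handed in: all three cartons are stacked on the shuttle, flush to about 1.5 mm before the pull. The handle is held with the shuttle pulled 42.2 mm, against 42.0–42.8 mm measured to the mark. I could not check the pointer against the mark or the column's squareness by camera after the pull (the gripper and arm were in the way), though the side view put the column's top carton where expected.

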